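# Clear the sample pots and hold the reactor cover for the screws

### The job

Clear the two sample pots off the reactor cover: stand them on the small shelf so that they carry on, side by side and in line, the row of the two pots already there. Then lift the cover and hold it level over the open reactor, hovering a finger's breadth (10 to 20 mm) above the flange without ever touching it, with all four bolt holes straight above the threaded holes (any quarter turn will do), and finish still holding it there, steady, so that the screws can be started. Leave the pots already on the shelf, the dish of screws and the hex key as they are.

Things in the scene. Friction and masses are not known exactly. Their poses are not given: they have to be found in the camera images.
- pot_a_center (a point): white plastic sample pot with screw lid and a plain paper label, a straight cylinder 36 mm across and 50 mm tall, 35 to 70 g; this point is its centre, half-way up (25 mm above its foot); z up its axis. One of the two pots standing on the reactor cover, on its +x side about 59 mm from the hub's axis.
- pot_b_center (a point): white plastic sample pot with screw lid and a plain paper label, a straight cylinder 36 mm across and 50 mm tall, 35 to 70 g; this point is its centre, half-way up (25 mm above its foot); z up its axis. The other pot on the cover, on its -x side about 59 mm from the hub's axis (the two are alike; either may come first in the row).
- row_a_center (a point): white plastic sample pot with screw lid and a plain paper label, a straight cylinder 36 mm across and 50 mm tall, 35 to 70 g; this point is its centre, half-way up (25 mm above its foot); z up its axis. One of the two pots already on the shelf, the inner one (towards the shelf's +y end), next to which the row goes on.
- row_b_center (a point): white plastic sample pot with screw lid and a plain paper label, a straight cylinder 36 mm across and 50 mm tall, 35 to 70 g; this point is its centre, half-way up (25 mm above its foot); z up its axis. The other pot already on the shelf, at its -y end. The row runs along the middle of the board.
- shelf_top (a point): small fixed two-tier bench shelf with white boards, to the robot's right; board 110 mm deep (x) and 250 mm long (y), its top 80 mm above the bench, nothing above it. This point is the centre of the upper face of the top board; y along the board, z up. The pots in the row stand along the line x = 0 of this frame; the +y part is free.
- cover_hub (a point): grip point of the loose reactor cover: a plain upright steel hub, 28 mm across, standing 45 mm up from the middle of the plate's upper face (a collar 38 mm across and 4 mm high round its foot). This point is on the hub's axis, 25 mm above the plate's upper face and 35 mm above its underside; z up.
- cover_underside (a point): centre of the cover's flat underside, same axes as the hub point; nothing sticks out below. The pots stand on its x axis, one either side of the hub; two steel hexagon plugs 21 mm wide and 9 mm high sit on its y axis, 52 mm either side.
- hole0 (a point): centre of one of the cover's four bolt holes (12 mm across, through), at the underside. The holes lie evenly on a circle of 70 mm radius about the axis; this one at 45 degrees from the cover's x axis towards y, the one not listed on each side 90 degrees from it.
- hole2 (a point): centre of one of the cover's four bolt holes (12 mm across, through), at the underside. The holes lie evenly on a circle of 70 mm radius about the axis; this one at 225 degrees from the cover's x axis towards y, the one not listed on each side 90 degrees from it.
- flange_center (a point): the open reactor, fixed to the bench on the robot's left: black foot, glass in a foil jacket, four black rods and a flat round steel flange 160 mm across and 12 mm thick with a 100 mm opening and a black O-ring (1 mm proud) round it. This point is the centre of the flange's upper face, 170 mm above the bench; z up.
- thread0 (a point): mouth of threaded hole 0 (8 mm across) in the flange's upper face, 70 mm from its centre, at 45 degrees from the flange's x axis towards y. Any of the four quarter turns of the cover fits.
- thread1 (a point): mouth of threaded hole 1 (8 mm across) in the flange's upper face, 70 mm from its centre, at 135 degrees from the flange's x axis towards y. Any of the four quarter turns of the cover fits.
- thread2 (a point): mouth of threaded hole 2 (8 mm across) in the flange's upper face, 70 mm from its centre, at 225 degrees from the flange's x axis towards y. Any of the four quarter turns of the cover fits.
- thread3 (a point): mouth of threaded hole 3 (8 mm across) in the flange's upper face, 70 mm from its centre, at 315 degrees from the flange's x axis towards y. Any of the four quarter turns of the cover fits.
- pot_a: the same pot as pot_a_center; origin at the middle of its foot.
- pot_b: the same pot as pot_b_center; origin at the middle of its foot.
- cover: the loose reactor cover: a black round plate 160 mm across and 10 mm thick with a hub, 0.3 to 0.6 kg, lying flat on the bench at the start; origin at the centre of its underside.
- reactor: the reactor; origin at the centre of its foot on the bench.
- screw_dish: round steel dish 84 mm across, 16 mm high, holding the four cap screws; origin under its centre. To be left alone.
- hex_key: black hex key with a T handle 80 mm wide, 155 mm long, 18 mm high, lying on the bench; origin near the middle of its shank, on the bench. To be left alone.

How it is judged:
On the way, in this order (a step that is already met when the one before it is completed fails the run):
1. both pots from the cover stand in the row on the shelf, let go (x of pot_a_center in the frame of shelf_top between -0.014 and 0.014 m and z of pot_a_center in the frame of shelf_top between 0.02 and 0.03 m and angle between each of pot_a_center, pot_b_center's own z axis and vertical below 0.1 rad and x of pot_b_center in the frame of shelf_top between -0.014 and 0.014 m and z of pot_b_center in the frame of shelf_top between 0.02 and 0.03 m and ((horizontal distance between pot_a_center and row_a_center below 0.07 m and horizontal distance between pot_b_center and pot_a_center below 0.07 m) or (horizontal distance between pot_b_center and row_a_center below 0.07 m and horizontal distance between pot_a_center and pot_b_center below 0.07 m)) and contact force between the fingers and pot_a below 0.1 N and contact force between the fingers and pot_b below 0.1 N and linear speed of each of pot_a, pot_b below 0.02 m/s), for 0.2 s.
2. the cover is held hovering over the flange, holes aligned (contact force between the fingers and cover above 1 N and contact force between cover and reactor below 0.1 N and z of cover_underside in the frame of flange_center between 0.005 and 0.03 m and angle between cover_underside's own z axis and vertical below 0.07 rad and ((horizontal distance between hole0 and thread0 below 0.004 m and horizontal distance between hole2 and thread2 below 0.004 m) or (horizontal distance between hole0 and thread1 below 0.004 m and horizontal distance between hole2 and thread3 below 0.004 m) or (horizontal distance between hole0 and thread2 below 0.004 m and horizontal distance between hole2 and thread0 below 0.004 m) or (horizontal distance between hole0 and thread3 below 0.004 m and horizontal distance between hole2 and thread1 below 0.004 m))), for 0.2 s.
At the end, for the whole second after the job is handed in: Cover held still and level (0.07 rad), underside 5 to 30 mm above the flange, not touching, every bolt hole within 4 mm of a threaded hole; both pots upright and free on the shelf, within 14 mm of its middle line, next in the row (centres under 70 mm apart); bystanders moved under 20 mm (all of step 1 and all of step 2 and linear speed of cover below 0.02 m/s and angular speed of cover below 0.15 rad/s and distance of each of row_a_center, row_b_center, screw_dish, hex_key from where it was at the start of the episode below 0.02 m); the arm keeps its last pose, push and grip.
It fails at once if the cover strikes the reactor (over 1 N) (contact force between cover and reactor above 1 N).
It fails at once if a pot is knocked over (angle between any of pot_a_center, pot_b_center, row_a_center, row_b_center's own z axis and vertical above 0.7 rad).
It fails at once if an old pot, the dish or the hex key is shifted by more than 20 mm (distance of any of row_a_center, row_b_center, screw_dish, hex_key from where it was at the start of the episode above 0.02 m).
It also fails if it takes over 66 s, if anything falls off the work surface, if the arm or the gripper's body presses on something with over 40 N, if the wrist force passes 120 N, or if a joint passes its speed limit or range.

### The arm

A 6-joint arm with a two-finger parallel gripper is mounted at the origin on the work surface. World frame = base frame: x ahead of the robot, y to its left, z up, the work surface at z = 0. Lengths are in m, angles in rad, forces in N, time in s.
With the tool pointing down it reaches from about 0.325 to 0.775 m from the base axis. Payload 9.3 kg.
Tool frame: the origin (TCP) lies on the mounting face of the last link; the fingertips stand 173 mm ahead of it and the grasp point (between the pads) lies ahead of it (env.grasp_offset is the z of the grasp point in the tool frame, in m); z points along the fingers, y is the line along which they close (so a half turn about z gives the same grasp; the last joint's range is limited). The gripper opens to 85 mm and grips with 20 to 120 N. Pads are 22 mm wide; open, the fingers measure 114 mm over their backs; the gripper's body (76 mm by 85 mm) begins 54 mm behind the grasp point. The pads swing forward as they close: fully open they stand 13 mm farther back than shut.
Start: joints at [-1.307, 0.259, 0.021, 1.334, 0, 1.418], TCP at [0.223, -0.503, 0.405] pointing down, gripper open.
Joint ranges: [-3.04, 3.04], [-0.91, 1.82], [-1.04, 1.36], [-1.92, 1.95], [-1.52, 1.45], [-3.14, 3.14]. Speed limits (rad/s): [2.22, 2.22, 2.79, 3.14, 3.14, 3.14].

### API

Orientations are given as a unit quaternion [x, y, z, w].
In Python, from plant import env, gripper_open, gripper_close, planner, get_image, workorder, look_for, tip_of, get_time_s, get_q, get_qvel, get_effort, get_ee_pos, get_ee_rot, get_force, get_wrist_torque, get_width, get_finger_force gives the robot as it stands. The module is installed in compiled form; this text tells all that it offers. Calls block until the motion is done:
- env.move_ptp(position, orientation): joint-space move of the TCP to a pose.
- env.move_linear(position, rotation=None, vel=0.15, guard=None): straight line of the TCP; rotation=None keeps the orientation; vel is the mean speed in m/s. With guard (N) it stops when the force on the tool has changed by that much, and returns True; else False.
- env.move_j(angles): joint-space move.
- gripper_open() and gripper_close(): open the fingers fully, or close them until they stop; the grip force is fixed at half the most.
- env.hold(seconds).
- planner.ik(position, orientation): joint angles nearest the present ones, or None.
- get_image(name): name is "scene" or "top" or "wrist"; returns a dict with "pixels" (480x640x3 uint8, red, green, blue), "K" (3x3 intrinsics, pixels), "k1" (the pictures are not rectified: a ray, as slopes to the right and down, at radius r is drawn at 1 + k1 r^2 times it, then the intrinsics apply), "R" (3x3) and "t" (3): a world point X has camera coordinates R X + t. Camera axes: x right, y down, z forward; pixel columns grow to the right and rows downward; lengths in m; the calibration is good to about 2 mm. A picture is of the moment at which its call begins. There is no depth.
A pose or a line that the arm cannot do raises env.PlanningError and nothing moves.
- workorder.close_job(): hands the job in; it is judged then, once.
Trained networks look in the newest picture that a camera, given by its name, has taken for a name from the list of things; names that differ only in an ending like _2 or _b are one class to them, and where a whole thing is asked for, a point or a joint stands for the part that bears it (a point fixed in the world has none). Each returns a list of dicts, best first, with "score" (0 to 1); they miss things now and then, are a little off and sometimes report something else, mostly with a low value. They report only what shows in the picture. A call takes as long as a camera call.
- look_for(thing, camera): "extent" ([left, top, right, bottom] in pixels, round what is visible of it).
- tip_of(thing, camera): "xy" ([column, row] in pixels: a listed point, or the origin of a listed thing).
Readings, each from a call of its own:
- get_time_s(): time.
- get_q(): joint angles.
- get_qvel(): joint speeds.
- get_effort(): joint torques, N m.
- get_ee_pos(): TCP position.
- get_ee_rot(): TCP orientation.
- get_force(): force on the tool from outside, world axes, zero at the start.
- get_wrist_torque(): the same for the moment, N m.
- get_width(): finger opening in m.
- get_finger_force(): force on a finger pad.
Only numpy, scipy, OpenCV 4.12 (cv2) and the standard library are available. Lean on these libraries where they do the work, as an engineer would, in place of code of your own. Each camera call takes 0.05 s, during which the arm holds its last target. There are 200 camera calls.

## Working session

There is one attempt and no reset: what is moved stays moved. The work goes in short steps, each a Python script; the robot and the scene stay as the last script left them, time stands still between calls to the robot, and variables do not carry over. Pictures are saved under pics/ and viewed, at most 10 in all, crops included, and the job is handed in when it is done.

```bash
mkdir -p pics; cat > h.py <<'E'
import numpy as np, cv2
from plant import *
from scipy.spatial.transform import Rotation as Ro
from scipy.optimize import least_squares
def cam(im):
    return np.array(im["K"],float),float(im["k1"]),np.array(im["R"],float),np.array(im["t"],float)
def proj(im,X):
    K,k1,R,t=cam(im); c=np.atleast_2d(X)@R.T+t; s=c[:,:2]/c[:,2:]
    s=s*(1+k1*(s**2).sum(1,keepdims=True)); return s@K[:2,:2].T+K[:2,2]
def ray(im,uv):
    K,k1,R,t=cam(im)
    s=cv2.undistortPoints(np.array([[uv]],float),K,np.array([k1,0,0,0,0]))[0,0]
    # iterate exact
    d=np.linalg.solve(K[:2,:2],np.array(uv,float)-K[:2,2]); s=d.copy()
    for _ in range(50): s=d/(1+k1*(s@s))
    v=R.T@np.array([s[0],s[1],1.]); return -R.T@t, v/np.linalg.norm(v)
def atz(im,uv,z):
    o,v=ray(im,uv); return o+v*(z-o[2])/v[2]
def save(im,n): cv2.imwrite("pics/"+n,im["pixels"][:,:,::-1])
E
python3 - <<'E'
from h import *
ims={}
for c in("scene","top"):
    im=get_image(c); ims[c]=im; save(im,c+"0.png"); K,k1,R,t=cam(im); print(c,K[0,0],k1,(-R.T@t).round(3),R[2].round(2))
    for n,z in dict(pot_a_center=.035,row_a_center=.105,shelf_top=.08,cover_hub=.035,cover_underside=0,hole0=0,hole2=0,flange_center=.17,thread0=.17,thread1=.17,thread2=.17,thread3=.17,screw_dish=0,hex_key=0).items():
        for d in tip_of(n,c)[:4]: print(n,round(d["score"],2),np.round(d["xy"],1),atz(im,d["xy"],z).round(4))
print(env.grasp_offset,get_ee_pos(),get_ee_rot(),get_time_s())
E
```

```text
scene 480.1471279361267 -0.09705702980263793 [ 1.288 -0.349  0.634] [-0.76  0.35 -0.54]
pot_a_center 0.87 [348.7 272.4] [0.5994 0.0338 0.035 ]
row_a_center 0.71 [139.6 264.1] [ 0.498  -0.3568  0.105 ]
row_a_center 0.47 [463.4 191.7] [0.5118 0.3862 0.105 ]
row_a_center 0.44 [323.3 245.8] [ 0.5831 -0.0168  0.105 ]
shelf_top 0.97 [164.1 273.1] [ 0.5099 -0.3172  0.08  ]
shelf_top 0.53 [451.5 165.7] [0.3367 0.4909 0.08  ]
cover_hub 0.75 [338.8 257.2] [0.543  0.0392 0.035 ]
cover_hub 0.4 [165.1 273.8] [ 0.45   -0.3131  0.035 ]
cover_hub 0.22 [352.3 274.5] [0.6087 0.0373 0.035 ]
cover_underside 0.56 [337.6 271.7] [0.547  0.0353 0.    ]
hole0 0.97 [305.9 267.8] [ 0.5057 -0.0221  0.    ]
hole0 0.87 [370.4 277.6] [0.5947 0.0902 0.    ]
hole2 0.97 [305.9 267.8] [ 0.5057 -0.0221  0.    ]
hole2 0.87 [370.4 277.6] [0.5947 0.0902 0.    ]
flange_center 0.82 [457.8 178. ] [0.5496 0.3267 0.17  ]
thread0 0.85 [492.8 177. ] [0.577  0.4041 0.17  ]
thread0 0.81 [466.8 189.3] [0.6012 0.3098 0.17  ]
thread0 0.67 [427.9 174.9] [0.51  0.274 0.17 ]
thread0 0.65 [454.2 164.8] [0.4896 0.3637 0.17  ]
thread1 0.85
[... 1879 characters left out ...]
180.7 220.7] [0.6025 0.2897 0.17  ]
thread1 0.8 [145.4 273.9] [0.4889 0.3575 0.17  ]
thread1 0.58 [137.8 230. ] [0.5803 0.3804 0.17  ]
thread2 0.86 [191.8 263. ] [0.5147 0.2607 0.17  ]
thread2 0.85 [180.7 220.7] [0.6025 0.2897 0.17  ]
thread2 0.8 [145.4 273.9] [0.4889 0.3575 0.17  ]
thread2 0.58 [137.8 230. ] [0.5803 0.3804 0.17  ]
thread3 0.86 [191.8 263. ] [0.5147 0.2607 0.17  ]
thread3 0.85 [180.7 220.7] [0.6025 0.2897 0.17  ]
thread3 0.8 [145.4 273.9] [0.4889 0.3575 0.17  ]
thread3 0.58 [137.8 230. ] [0.5803 0.3804 0.17  ]
screw_dish 0.64 [261.4 182.9] [0.7251 0.1478 0.    ]
0.1547 [ 0.22263342 -0.50292009  0.40465991] [ 9.78366128e-01  2.06880928e-01 -7.27129166e-06 -2.52660900e-05] 1.5
```

View pics/top0.png

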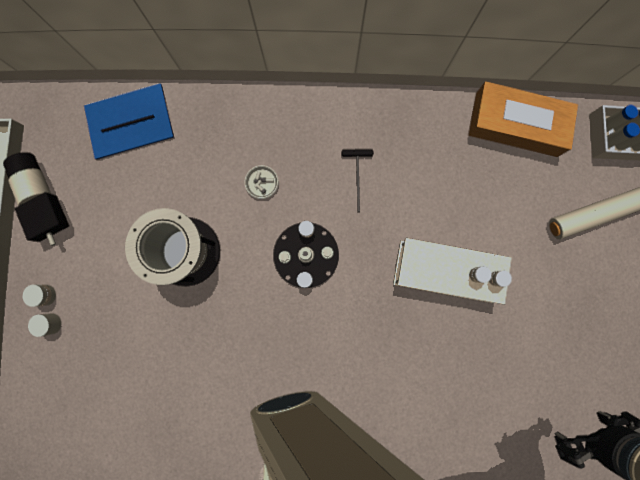

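View pics/scene0.png

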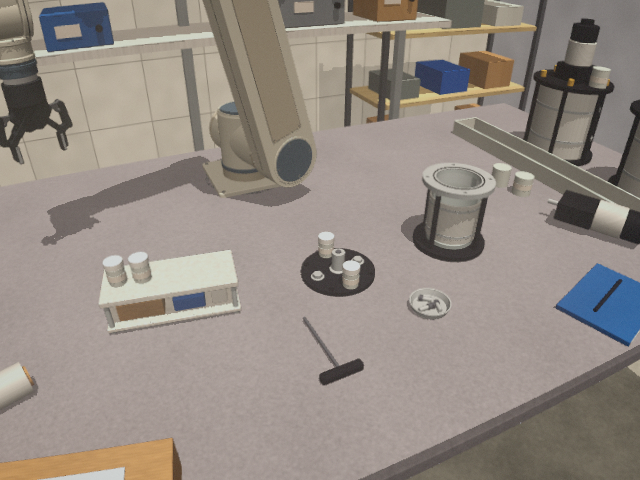

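Top view: the cover is at (306,254) with its pots at (306,228) and (304,280), the flange is at about (164,246), and the shelf row pots are at (482,274) and (503,278), with the free part to their left. The scene view agrees. The other white pots by the reactor are distractors. Next I'll look closer with the wrist camera.

```bash
cat >> h.py <<'E'
GO=env.grasp_offset
def quat(psi): return [np.cos(psi/2),np.sin(psi/2),0.,0.]   # tool down, tool y = Rz(psi)(0,-1,0)
def best(psi,p):
    c=[]
    for s in (psi-np.pi,psi,psi+np.pi):
        s=(s+np.pi)%(2*np.pi)-np.pi
        q=planner.ik(list(p),quat(s))
        if q is not None: c.append((abs(q[5]),s))
    return min(c)[1]
def go(x,y,zg,psi,lin=False,vel=.15,guard=None):
    "grasp point to x,y,zg"
    p=[float(x),float(y),float(zg+GO)]
    return env.move_linear(p,quat(psi),vel=vel,guard=guard) if lin else env.move_ptp(p,quat(psi))
E
python3 - <<'E'
from h import *
for n,(x,y,z,psi),things in (("shelf",(.45,-.30,.27,np.radians(81)),dict(row_a_center=.105,shelf_top=.08)),
  ("cover",(.49,.035,.27,np.radians(90)),dict(pot_a_center=.035,cover_hub=.035,hole0=.010,cover_underside=0)),
  ("flange",(.49,.33,.36,np.radians(90)),dict(flange_center=.17,thread0=.17))):
    s=best(psi,(x,y,z+GO)); go(x,y,z,s)
    im=get_image("wrist"); save(im,n+"1.png"); np.save("pics/%s1.npy"%n,im,allow_pickle=True)
    K,k1,R,t=cam(im); print(n,round(s,3),get_q().round(2) if hasattr(get_q(),'round') else get_q(),(-R.T@t).round(3),R[2].round(2),get_time_s())
    for k,zz in things.items():
        for d in tip_of(k,"wrist")[:5]: print(k,round(d["score"],2),np.round(d["xy"],1),atz(im,d["xy"],zz).round(4))
E
```

```text
shelf 1.414 [-0.75  0.24  0.04  1.38 -0.    0.99] [ 0.461 -0.232  0.393] [-0.04 -0.28 -0.96] 2.7167
row_a_center 0.72 [407.  292.6] [ 0.5091 -0.3626  0.105 ]
shelf_top 0.77 [405.6 218.6] [ 0.5182 -0.3124  0.08  ]
cover 1.571 [-0.1   0.15 -0.07  1.35 -0.    1.47] [0.49  0.104 0.393] [-0.   -0.28 -0.96] 4.1417
pot_a_center 0.59 [450.1 210.3] [0.6084 0.0307 0.035 ]
pot_a_center 0.3 [312.  211.4] [0.4872 0.0297 0.035 ]
cover_hub 0.7 [386.1 210.3] [0.5522 0.0307 0.035 ]
cover_hub 0.36 [316.  202.3] [0.4907 0.0378 0.035 ]
hole0 0.62 [422.6 145.1] [0.5866 0.0852 0.01  ]
hole0 0.6 [334.8 260.1] [ 0.509  -0.0235  0.01  ]
cover_underside 0.74 [376.  201.9] [0.5482 0.0317 0.    ]
cover_underside 0.24 [380.9 203.4] [0.5529 0.0303 0.    ]
flange -1.571 [ 0.45  0.33  0.4   1.64 -0.   -1.12] [0.49  0.259 0.483] [ 0.    0.28 -0.96] 6.6
flange_center 0.62 [234.8 214.4] [0.5524 0.3243 0.17  ]
thread0 0.92 [319.6 258. ] [0.4872 0.3595 0.17  ]
thread0 0.84 [281.2 128.4] [0.5153 0.2607 0.17  ]
thread0 0.82 [204.3 288.2] [0.5804 0.3851 0.17  ]
thread0 0.7 [153.8 173.9] [0.6115 0.2933 0.17  ]
```

```bash
python3 - <<'E'
import cv2,numpy as np
a=cv2.imread("pics/cover1.png")[90:330,250:510];b=cv2.imread("pics/shelf1.png")[120:420,250:550]
b=cv2.resize(b,(390,390));a=cv2.resize(a,(390,360))
c=np.zeros((390,784,3),np.uint8);c[:360,:390]=a;c[:,394:]=b
cv2.imwrite("pics/c1.png",c)
E
```

```text
(no output)
```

View pics/c1.png

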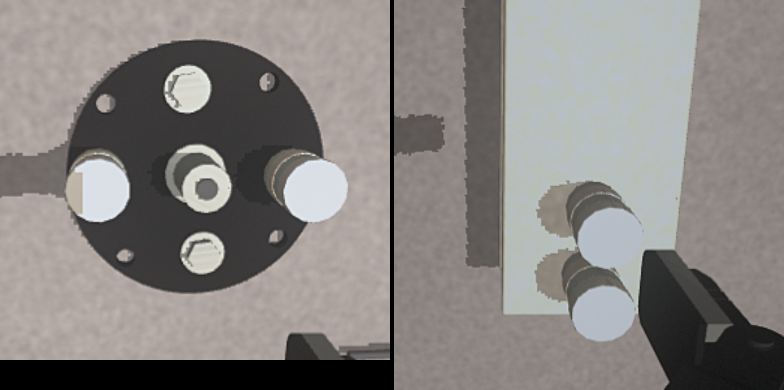

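View pics/flange1.png

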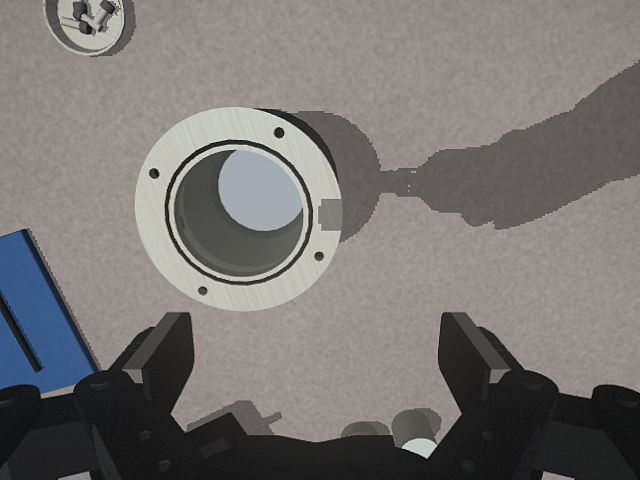

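```bash
cat >> h.py <<'E'
def blob(im,uv,w,lo,hi):
    "centroid of pixels with gray within [lo,hi], component nearest seed"
    g=cv2.cvtColor(im["pixels"],cv2.COLOR_RGB2GRAY); u,v=int(uv[0]),int(uv[1]); y0=max(v-w,0);x0=max(u-w,0)
    m=cv2.inRange(g[y0:v+w+1,x0:u+w+1],lo,hi)
    n,l,st,c=cv2.connectedComponentsWithStats(m)
    if n<2: return None
    k=1+np.argmin([np.hypot(*(c[i]+[x0,y0]-np.array(uv)))-.05*st[i,4]**.5*0+ (99 if st[i,4]<4 else 0) for i in range(1,n)])
    return c[k]+[x0,y0],st[k,4]
def fitring(P,r=.07):
    "centre + yaw (mod 90deg) of 4 holes on circle, first at 45deg"
    P=np.array(P)[:,:2]
    def f(p):
        a=p[2]+np.pi/4+np.arange(4)*np.pi/2; Q=p[:2]+r*np.c_[np.cos(a),np.sin(a)]
        return (P-Q[[np.argmin(np.hypot(*(Q-x).T)) for x in P]]).ravel()
    c=P.mean(0); d=P-c; y=np.angle(np.mean(np.exp(4j*(np.arctan2(d[:,1],d[:,0])-np.pi/4))))/4
    s=least_squares(f,[*c,y]); return s.x,np.abs(s.fun).max()
E
python3 - <<'E'
from h import *
L=lambda n:np.load("pics/%s1.npy"%n,allow_pickle=True).item()
im=L("cover")
g=cv2.cvtColor(im["pixels"],cv2.COLOR_RGB2GRAY)
for nm,i,s,z in(("potnear",im,(315,217),.06),("potfar",im,(460,217),.06),("rowA",L("shelf"),(417,302),.13),("rowB",L("shelf"),(411,360),.13)):
    g=i["pixels"].astype(int); u,v=s; print(g[v,u])
    m=((g[...,2]-g[...,0]>8)&(g[...,2]>185)).astype(np.uint8)
    n,l,st,c=cv2.connectedComponentsWithStats(m); k=l[v,u]; 
    cs,_=cv2.findContours((l==k).astype(np.uint8),cv2.RETR_EXTERNAL,cv2.CHAIN_APPROX_NONE)
    (e,ax,_)=cv2.fitEllipse(max(cs,key=len)); print(nm,k,st[k],np.round(e,1),np.round(ax,1),atz(i,e,z).round(4))
P=[]
for s in((428.7,144.7),(320.7,158.7),(333.3,260.7),(434.7,248)):
    b=blob(im,s,9,75,255); print(b); P.append(atz(im,b[0] if b[1]<150 else s,.008))
print("cover",fitring(P)); print("seed",fitring([atz(im,s,.01) for s in((428.7,144.7),(320.7,158.7),(333.3,260.7),(434.7,248))]))
print("hubtop",atz(im,(387.3,215.3),.055))
im=L("flange");P=[]
for s in((279,132),(154,173.5),(203,291),(319,256)):
    b=blob(im,s,10,0,90); print(b); P.append(atz(im,b[0],.17))
print("flange",fitring(P))
E
```

```text
[217 223 230]
potnear 5 [ 300  197   36   41 1090] [317.4 216.7] [33.9 42.3] [0.4919 0.0305 0.06  ]
[218 223 230]
potfar 6 [ 439  197   43   41 1353] [460.1 216.9] [38.6 42.7] [0.6089 0.0303 0.06  ]
[183 190 200]
rowA 134 [ 392  280   58   47 1822] [417.  302.8] [43.9 52.5] [ 0.511  -0.3599  0.13  ]
[180 187 196]
rowB 167 [ 387  341   48   41 1544] [410.8 360.9] [40.1 47. ] [ 0.5025 -0.4044  0.13  ]
(array([427.47, 144.09]), np.int32(100))
(array([319.94736842, 158.38345865]), np.int32(133))
(array([332.94871795, 259.85897436]), np.int32(78))
(array([433.58571429, 247.12857143]), np.int32(70))
cover (array([0.54939551, 0.03106617, 0.13176945]), np.float64(0.0006331964453930583))
seed (array([0.54992048, 0.03080493, 0.12951838]), np.float64(0.0007177511185285368))
hubtop [0.54992054 0.03051803 0.055     ]
(array([278.67857143, 132.32142857]), np.int32(84))
(array([153.75324675, 173.1038961 ]), np.int32(77))
(array([202.33333333, 290.31481481]), np.int32(54))
(array([318.74137931, 255.56896552]), np.int32(58))
flange (array([0.54966701, 0.32514466, 0.30184211]), np.float64(0.00025617068160044276))
```

The cover centre fits at (0.5497, 0.0308) with a yaw of 0.131. The flange is at (0.5497, 0.3251) with a yaw of 0.302. The hole fits leave under 1 mm of error and the hub top agrees. Now I'll move the first pot.

```bash
cat >> h.py <<'E'
A=np.array([.511,-.3599]); D=np.array([.1736,.985]); PP=np.radians(80)
def carry(px,py,slot):
    s=best(0,(px,py,.15+GO)); go(px,py,.15,s); go(px,py,.038,s,True,.12)
    gripper_close(); print("w",get_width(),get_finger_force()); go(px,py,.2,s,True,.2)
    x,y=slot; p=best(PP,(x,y,.2+GO)); go(x,y,.2,p); go(x,y,.125,p,True,.15)
    print("contact",go(x,y,.1085,p,True,.04,guard=6),get_ee_pos()[2]-GO,get_width())
    gripper_open(); go(x,y,.2,p,True,.2); print(get_time_s())
E
python3 - <<'E'
from h import *
im=np.load("pics/shelf1.npy",allow_pickle=True).item()
l,r=atz(im,(333.8,302),.08),atz(im,(466,302),.08); l2=atz(im,(333.8,122),.08)
print(l,r,l2, "edge dir",l2-l); e=(l2-l)[:2]; e/=np.linalg.norm(e); nrm=np.array([e[1],-e[0]])
for P in(A,A+.047*D,A+.094*D): print("dist from left edge",(P-l[:2])@nrm, (r-l)[:2]@nrm)
carry(.609,.0303,A+.047*D)
E
```

```text
[ 0.45342078 -0.37263879  0.08      ] [ 0.56030161 -0.38985215  0.08      ] [ 0.47405245 -0.23298832  0.08      ] edge dir [ 2.06316698e-02  1.39650472e-01 -5.55111512e-17]
dist from left edge 0.055099152652610804 0.10824892875255605
dist from left edge 0.056404655467031536 0.10824892875255605
dist from left edge 0.057710158281452165 0.10824892875255605
w 0.0344804638053538 59.55131113529205
contact True 0.10852549844179016 0.03448475929835862
14.275
```

```bash
python3 - <<'E'
from h import *
carry(.4905,.0305,A+.094*D)
# look from same view as before: shelf, then cover
s=best(np.radians(81),(.45,-.30,.27+GO)); go(.45,-.30,.27,s); i=get_image("wrist"); save(i,"shelf2.png")
for d in tip_of("pot_a_center","wrist"): print(round(d["score"],2),np.round(d["xy"],1),atz(i,d["xy"],.105).round(4))
print([p.round(4) for p in(A+.047*D,A+.094*D)])
s=best(np.radians(90),(.49,.035,.27+GO)); go(.49,.035,.27,s); im=get_image("wrist"); save(im,"cover2.png")
P=[]
for q in((428.7,144.7),(320.7,158.7),(333.3,260.7),(434.7,248)):
    b=blob(im,q,9,75,255); print(b); P.append(atz(im,b[0],.008))
print("cover",fitring(P),get_time_s())
a=cv2.imread("pics/cover2.png")[90:330,250:510];b=cv2.imread("pics/shelf2.png")[120:420,250:550]
c=np.zeros((390,784,3),np.uint8);c[:360,:390]=cv2.resize(a,(390,360));c[:,394:]=cv2.resize(b,(390,390));cv2.imwrite("pics/c2.png",c)
E
```

```text
w 0.034691885920253504 59.366090297698975
contact True 0.10850654867139764 0.03484398401479324
21.55
0.78 [416.8 230.3] [ 0.5204 -0.3149  0.105 ]
0.6 [421.4 165.5] [ 0.5277 -0.2699  0.105 ]
[array([ 0.5192, -0.3136]), array([ 0.5273, -0.2673])]
(array([427.59, 144.37]), np.int32(100))
(array([319.97727273, 158.84848485]), np.int32(132))
(array([332.96153846, 260.28205128]), np.int32(78))
(array([433.57971014, 247.56521739]), np.int32(69))
cover (array([0.5493382 , 0.03101806, 0.13234321]), np.float64(0.0005659923382871357)) 23.4917
```

View pics/c2.png

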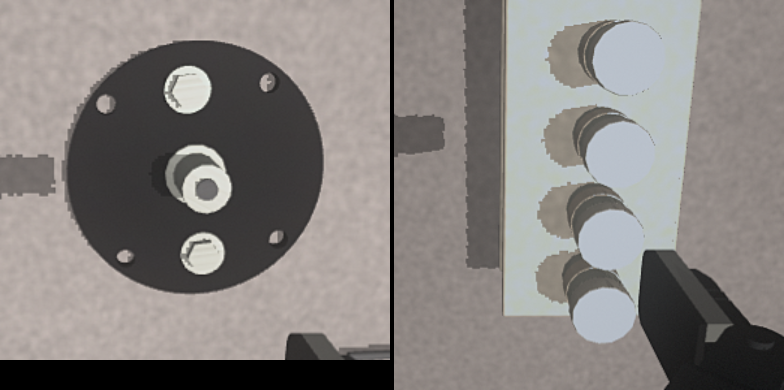

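Both pots stand in line with the row: the crop shows four lids at about (611,57), (619,148), (611,237) and (604,312). The cover hasn't moved. Now I'll grasp the hub and lift.

```bash
python3 - <<'E'
from h import *
x,y,s=.5497,.0308,.132-np.pi/2
go(x,y,.12,s); go(x,y,.037,s,True,.12)
gripper_close(); print("w",get_width(),get_finger_force(),get_force())
go(x,y,.29,s,True,.15); env.hold(.3); print(get_force(),get_wrist_torque(),get_width())
x,y,s=.5497,.3251,s+.1695
go(x,y,.29,s,True,.15); env.hold(.3)
for c in("wrist","scene","top"): 
    im=get_image(c); save(im,c+"3.png"); np.save("pics/%s3.npy"%c,im,allow_pickle=True)
    for d in tip_of("hole0",c)+tip_of("cover_hub",c): print(c,round(d["score"],2),np.round(d["xy"],1),atz(im,d["xy"],.263).round(4))
print(get_q(),get_time_s())
E
```

```text
w 0.026926709469468995 58.84876728057861 [-2.15807333  0.87188742  5.37987175]
[ 0.28368262  0.72357509 -4.08343994] [0.0573737  0.02699494 0.02507693] 0.026807068100411998
wrist 0.95 [441.  183.5] [0.5215 0.2627 0.263 ]
wrist 0.43 [317.2 338.9] [0.5456 0.3356 0.263 ]
wrist 0.15 [317.9 300.2] [0.5504 0.3194 0.263 ]
wrist 0.84 [317.7 341.3] [0.5451 0.3365 0.263 ]
scene 0.97 [428.2 137.9] [0.5174 0.256  0.263 ]
scene 0.73 [497.9 143.5] [0.5993 0.3751 0.263 ]
scene 0.7 [469.3 126.1] [0.4931 0.3867 0.263 ]
top 0.63 [179.2 259.1] [0.5183 0.2576 0.263 ]
top 0.56 [136.4 244.5] [0.5431 0.3414 0.263 ]
[ 4.02873119e-01  4.11398130e-01  3.48682306e-01  1.50808189e+00
 -9.60945062e-06 -1.46952442e+00] 32.6417
```

View pics/wrist3.png

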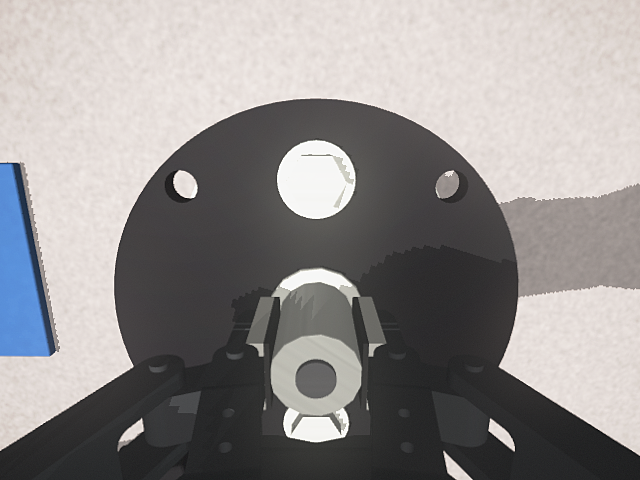

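View pics/scene3.png

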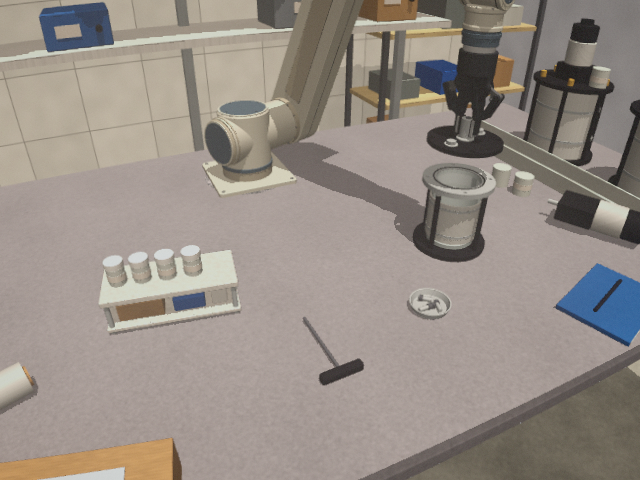

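```bash
python3 - <<'E'
from h import *
im=np.load("pics/wrist3.npy",allow_pickle=True).item()
C=np.array([.5497,.3251]);a=.302+np.pi/4+np.arange(4)*np.pi/2
T=C+.07*np.c_[np.cos(a),np.sin(a)]
pr=proj(im,np.c_[T,np.full(4,.263)]); print(T.round(4),pr.round(1))
g=cv2.cvtColor(im["pixels"],cv2.COLOR_RGB2GRAY)
for s in((182,186),(451,186)): 
    p=atz(im,s,.263); print(s,p.round(4),"err",(p[:2]-T[np.argmin(np.hypot(*(T-p[:2]).T))]).round(4))
pl=proj(im,np.c_[C[0]+.08*np.cos(np.linspace(0,6.28,200)),C[1]+.08*np.sin(np.linspace(0,6.28,200)),np.full(200,.263)])
print("disc pred L/R/top",pl.min(0),pl.max(0))
b=cv2.cvtColor(im["pixels"],cv2.COLOR_RGB2BGR)
for p in pr: cv2.drawMarker(b,tuple(int(v) for v in p.round()),(0,0,255),0,9,1)
for p in pl: cv2.circle(b,tuple(int(v) for v in p.round()),0,(0,255,0))
cv2.imwrite("pics/ov.png",b[80:320,90:540])
E
```

```text
[[0.5822 0.3871]
 [0.4877 0.3576]
 [0.5172 0.2631]
 [0.6117 0.2926]] [[200.  418.8]
 [430.6 418.7]
 [451.6 188.3]
 [178.6 188.4]]
(182, 186) [0.6107 0.2913 0.263 ] err [-0.001  -0.0012]
(451, 186) [0.5177 0.2624 0.263 ] err [ 0.0005 -0.0007]
disc pred L/R/top [111.4299111   99.34354366] [518.92678469 475.87308484]
```

View pics/ov.png

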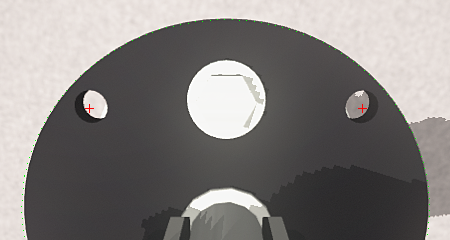

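```bash
python3 - <<'E'
from h import *
s=.132-np.pi/2+.1695
go(.5499,.3259,.29,s,True,.1); print(go(.5499,.3259,.222,s,True,.06,guard=8)); env.hold(.5)
im=get_image("wrist"); save(im,"wrist4.png"); i2=get_image("scene"); save(i2,"scene4.png")
a=cv2.resize(im["pixels"][150:225,150:480],None,fx=2.4,fy=2.4,interpolation=2); b=cv2.resize(i2["pixels"][120:240,390:530],None,fx=3,fy=3,interpolation=2)
c=np.zeros((560,792,3),np.uint8);c[:180,:792]=a;c[190:550,:420]=b;cv2.imwrite("pics/c4.png",c[:,:,::-1])
print(get_ee_pos(),get_force(),get_width(),get_time_s())
E
```

```text
False
[0.54990533 0.32589452 0.37668055] [ 0.07283465 -0.40423432 -4.56742791] 0.026639259419205037 34.775
```

View pics/c4.png

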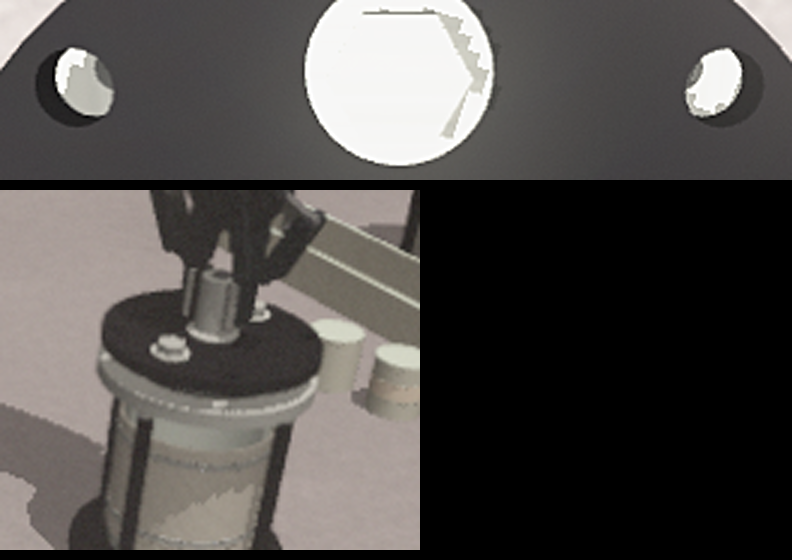

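The wrist crop shows the left and right thread mouths partly visible through the holes, at about (105,72) and (695,72), symmetric. The scene view shows an even gap. I'll compare these with the predicted outlines.

```bash
python3 - <<'E'
from h import *
im=get_image("wrist")
a=.302+np.pi/4+np.array([2,3])*np.pi/2; th=np.linspace(0,6.283,120)
big=cv2.resize(im["pixels"][150:225,150:480],None,fx=2.4,fy=2.4,interpolation=2)[:,:,::-1].copy(); raw=big.copy()
def ring(c,r,z,col):
    for p in proj(im,np.c_[c[0]+r*np.cos(th),c[1]+r*np.sin(th),np.full(120,z)]): 
        cv2.circle(big,(int(((p[0]+.5-150)*2.4)),int(((p[1]+.5-150)*2.4))),0,col,-1)
for k in a:
    u=.07*np.array([np.cos(k),np.sin(k)])
    t=np.array([.5497,.3251])+u; h=np.array([.5497,.3251])+u
    ring(t,.004,.17,(0,0,255)); ring(h,.006,.195,(0,255,0)); ring(h,.006,.185,(255,255,0))
f=lambda b:np.hstack([cv2.resize(b[30:140,20:130],(380,380)),cv2.resize(b[30:140,670:780],(380,380))])
cv2.imwrite("pics/o4.png",f(big))
E
```

```text
(no output)
```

View pics/o4.png

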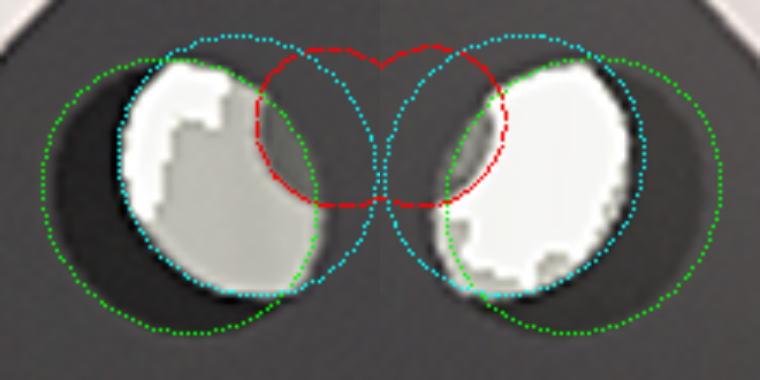

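The threads and holes match the predicted outlines to under 1 mm, and the gap fits 15 mm. I'm handing the job in.

```bash
python3 - <<'E'
from h import *
env.hold(.3); print(get_time_s(),get_finger_force()); print(workorder.close_job())
E
```

```text
35.125 59.22348976135254
the job is handed in; nothing more can be done
None
```

I handed the job in at about 35 s: both pots stand in line in the shelf row, and the arm is holding the cover steady about 15 mm above the flange, with the two bolt holes the wrist camera could see within about 1 mm of their threads; no verdict came back.

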